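# Fetch the strainer basket out of the deep canister with the lifting hook

## Robot

A 7-joint arm with a two-finger parallel gripper is mounted at the origin on a cart in front of the work surface, level with it; the furniture and walls round the work are solid. World frame = base frame: x ahead of the robot, y to its left, z up, the work surface at z = 0. Lengths are in m, angles in degrees, forces in N, time in s.
With the tool pointing down it reaches from about 0.35 to 0.9 m from the base axis. Payload 7.2 kg.
Tool frame: the origin (TCP) lies on the centre line of the jaws, within the pads' length; the fingertips stand 14 mm ahead of it and the grasp point (between the pads) lies 5 mm behind it; z points along the fingers, y is the line along which they close (so a half turn about z gives the same grasp; the last joint's range is limited). The gripper opens to 85 mm and grips with 20 to 120 N. Pads are 22 mm wide; open, the fingers measure 114 mm over their backs; the gripper's body (76 mm by 85 mm) begins 54 mm behind the grasp point. The pads swing forward as they close: fully open they stand 13 mm farther back than shut.
Start: joints at [71.379, 23.554, -0.728, 91.456, 0.321, 64.991, -4.71], TCP at [0.159, -0.605, 0.245] pointing down, gripper open.
Joint ranges: [-169.25, 169.25], [-16.82, 113.86], [-84.01, 82.57], [7.8, 145.47], [-59.2, 239.2], [7.22, 106.19], [-163.78, 163.78]. Speed limits (degrees/s): [136.94, 136.94, 172.46, 172.46, 180, 180, 180].

## Interface

Orientations are given as a 3x3 rotation matrix whose columns are the frame's x, y, z axes.
In Python, from rig import env, cams, workorder gives the robot as it stands.
- The arm moves only by the tool carry_out, never from a script. Its argument "moves" is a list of rows, each an object of numbers: "fingers": the closure, from 0 (fully open) to 1 (shut); "x", "y", "z": the shift along the tool's x, y, z in cm; "turn": the turn about the tool's z in degrees. In form: [{"fingers": .., "x": .., "y": .., "z": .., "turn": ..}, ...]. A call has 1 to 20 rows; each row shifts and turns the commanded pose from where the row before left it, along the tool's axes as they then stand; what a row does not reach is not made up. A row lasts 1/12 s, in which the tool goes at most 41.7 mm and 7.16 degrees, less where a joint would pass 70% of its speed; a pose out of reach is approached as far as the arm can. A call with a gripper value outside its range is refused whole. The fingers move at their own pace and stop on an object; "squeeze" is the grip in N (left out, the last holds). Time passes only in rows, so rows that do not move let the fingers close. It gives the time, the measured TCP pose, the force, the opening and the grip force at its end, in the units of the state.
- env.get_obs(): the state, without advancing time (a new reading comes with each control period).
- cams.snapshot(name): name is "side" or "top" or "wrist"; returns (picture, depth): 420x560x3 uint8, red, green, blue; 420x560 float32, m along the optical axis (not along the pixel's ray), 0 where there is no reading.
- cams.calibration(name): a dict with "K" (3x3 intrinsics, pixels), "view" (4x4, takes a point from world to camera coordinates). Camera axes: x right, y down, z forward; pixel columns grow to the right and rows downward; lengths in m; the calibration is good to about 2 mm. A picture is of the moment at which its call begins: read the wrist's pose just before it. calibration takes no time and is no camera call; for the wrist camera it gives the pose at the moment of the call.
- workorder.hand_in(): hands the job in; it is judged then, once.
The state is a dict: "time_s": time; "q": joint angles; "joint_velocities": joint speeds; "effort": joint torques, N m; "ee_pos": TCP position; "tool_rot": TCP orientation; "contact_force": force on the tool from outside, world axes, zero at the start; "torque": the same for the moment, N m; "width": finger opening in m; "grasp_force": force on a finger pad.
Only numpy, scipy, OpenCV 4.12 (cv2) and the standard library are available. Lean on these libraries where they do the work, as an engineer would, in place of code of your own. Each camera call takes 0.05 s, during which the arm holds its last target. There are 200 camera calls.

## Task

Take the lifting hook from its wooden block and use it (not the fingers) to fetch the steel strainer basket that hangs deep in the white canister: hook it under its crossbar, turn it gently anticlockwise (seen from above) until you feel it come up against its stop, and only then draw it up and out without forcing. Set the basket down gently, upright and wholly on the round cork trivet, unhook it, and stand the hook back upright in its block, leaving the lemon, the onion and the salt shaker where they are.

Things in the scene. Friction and masses are not known exactly. Their poses are not given: they have to be found in the camera images.
- canister: White ceramic canister with a blue rim, fixed: a round tube 92 mm across outside, 84 mm inside, 130 mm tall, open at the top. Origin: centre of its underside, z up. Inside, a dark steel bayonet collar holds the basket; the collar is fixed too but set at a different angle each time, which the canister's pose does not show.
- canister_ledge (a point): On the canister's axis, at the ledge (46 mm up) that the basket's ears hang on. 12 mm above it a 6 mm thick lip keeps the ears down, but for two facing notches 8 mm wide, each ending at its anticlockwise side (from above) in a rigid stop. Ears at the stops: the basket lifts straight out (both rings 69 mm clear). The stop is 0.35 to 1.35 rad on from the start; feel for it. Over 15 N is forcing.
- basket: Loose steel strainer basket, 0.15 to 0.31 kg: cup 62 mm across outside, 56 mm inside, 42 mm tall, floor 3 mm. Origin: centre of its underside, z up. A straight 5 mm rod runs through it along its y axis, ends 39 mm from the axis: the middle is the crossbar, the ends the bayonet ears. At the start its origin is 15.5 mm above the canister's; it can rise 7 mm before the ears touch the lip.
- basket_bar (a point): Middle of the basket's crossbar axis, 33 mm above the basket's origin; axes as the basket's (the bar runs along y).
- hook: Loose lifting hook, 0.12 kg, 165 mm tall. Origin: centre of its foot's underside, z up. Steel strip 24 mm wide (y), 3 mm thick, bent to a J: foot 14.5 mm (x); upturned lip at x = 4.2 to 7.2 mm, up to 14 mm above the origin; back at x = -7.2 to -4.2 mm, up to the grip. The 8.5 mm throat between lies on the tool's axis. Turning the hook turns a crossbar in the throat, after up to 0.3 rad of play.
- hook_seat (a point): On the tool's axis, 5.5 mm above the hook's origin: where the axis of a crossbar lies when seated in the throat; axes as the hook's.
- hook_grip (a point): Centre of the hook's wooden grip, where to take it, on the tool's axis 140 mm above the hook's origin. The grip is 20 mm (x) by 24 mm (y), from 115 to 165 mm above the origin.
- block: Pale wooden block, fixed, 70 x 74 x 55 mm. Origin: centre of its underside. In its top is one hole, 24 mm (x) by 32 mm (y), 50 mm deep (its floor 5 mm above the origin), mouth chamfered 3 mm; the hook stands in it with its axes nearly along the block's (either way round fits).
- trivet: Round cork trivet fixed to the worktop, 110 mm across, 8 mm thick. Origin: centre of its underside.
- lemon_1: Yellow lemon, 80 x 57 x 56 mm, a bystander behind the work.
- onion_1: Brown onion, 84 mm across, a bystander at the left.
- salt: Salt shaker with a grey cap, 44 mm across, 90 mm tall, a bystander at the right.
Not all that is in view belongs to the job. What is shaped like the hook but purple is not meant. Leave any blue look-alike of the basket alone.

How it is judged:
By the outcome, as a careful person would: the job done as asked, in the order asked, and still so for the second after the job is handed in, with the robot touching nothing.
It also fails if it takes over 72 s, if anything falls off the work surface, if the arm or the gripper's body presses on something with over 40 N, if the wrist force passes 120 N, or if a joint passes its speed limit or range.

## Working session

There is one attempt and no reset: what is moved stays moved. The work goes in short steps, Python scripts to look and compute and a tool call to move; the robot and the scene stay as the last step left them, time stands still between calls to the robot, and variables do not carry over. Pictures are saved under pics/ and viewed, at most 10 in all, crops included, and the job is handed in when it is done.

Besides the shell and the picture viewer there is one more tool, called after "Emit:" by a JSON object that holds its "fn" and its "kwargs". carry_out: Moves the arm, as the interface text tells. Its arguments: {"type":"object","properties":{"moves":{"type":"array","items":{"type":"object","properties":{"fingers":{"type":"number"},"x":{"type":"number"},"y":{"type":"number"},"z":{"type":"number"},"turn":{"type":"number"}}}},"squeeze":{"type":"number"}},"required":["moves"]}

```bash
mkdir -p pics; ls; cat > h.py <<'E'
import numpy as np, cv2
from rig import env,cams,workorder
def snap(n):
    c=cams.calibration(n); p,d=cams.snapshot(n); np.savez(f'{n}.npz',p=p,d=d,K=c['K'],V=c['view']); return p,d,np.array(c['K']),np.array(c['view'])
def cloud(d,K,V):
    v,u=np.mgrid[:d.shape[0],:d.shape[1]]
    P=np.stack([(u-K[0,2])/K[0,0]*d,(v-K[1,2])/K[1,1]*d,d],-1)
    return (P-V[:3,3])@V[:3,:3]
E
python3 - <<'E'
from h import *
o=env.get_obs(); print({k:np.round(v,3).tolist() for k,v in o.items()})
ims=[]
for n in('top','side'):
    p,d,K,V=snap(n); cv2.imwrite(f'pics/{n}0.png',p[:,:,::-1]); W=cloud(d,K,V)
    print(n,K[0,0],np.round(V,3).tolist())
E
```

```text
pics
{'time_s': 0.0, 'q': [71.379, 23.602, -0.732, 91.507, 0.32, 64.993, -4.71], 'joint_velocities': [-0.002, -0.029, -0.018, 0.021, -0.034, 0.022, 0.071], 'effort': [-0.0, -60.062, 0.682, -29.941, 0.014, 0.011, 0.0], 'ee_pos': [0.159, -0.604, 0.244], 'tool_rot': [[0.967, 0.254, -0.001], [0.254, -0.967, 0.002], [-0.0, -0.002, -1.0]], 'contact_force': [-0.391, -0.673, -0.14], 'torque': [-0.041, 0.04, 0.008], 'grasp_force': 0.0, 'width': 0.085}
top 425.8829975644257 [[0.01, -1.0, 0.002, 0.071], [-0.997, -0.01, -0.074, 0.562], [0.074, -0.002, -0.997, 1.364], [0.0, 0.0, 0.0, 1.0]]
side 518.7709655254326 [[1.0, 0.012, -0.012, -0.54], [-0.002, -0.615, -0.788, 0.128], [-0.017, 0.788, -0.615, 1.319], [0.0, 0.0, 0.0, 1.0]]
```

View pics/top0.png

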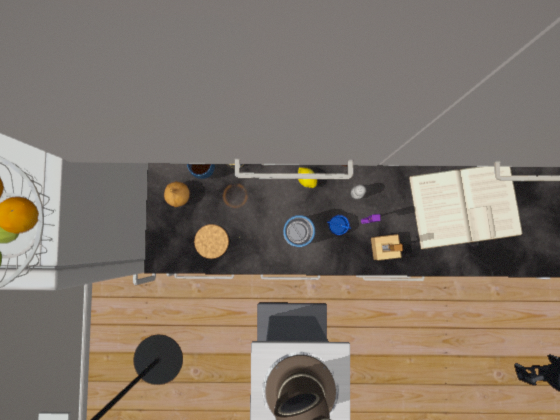

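View pics/side0.png

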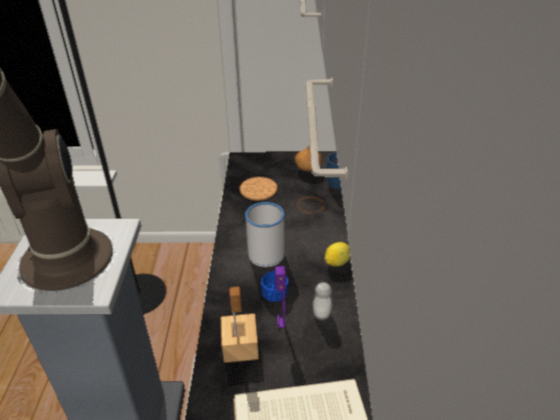

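The top view shows the steel basket in the white canister at (299,231). The wooden-grip hook stands in the pale block at (388,247), and the trivet is at (211,241). The decoys are the blue cup at (339,225) and the purple hook at (371,219). In the side view the hook grip is at (235,299), with the block below it at (240,338). The brown-gripped hook in the block is the one meant. I'll measure it and make one enlarged crop.

```bash
python3 - <<'E'
from h import *
T=np.load('top.npz'); S=np.load('side.npz')
WT=cloud(T['d'],T['K'],T['V']); WS=cloud(S['d'],S['K'],S['V'])
def box(W,u0,u1,v0,v1,zl,zh,name):
    P=W[v0:v1,u0:u1].reshape(-1,3); P=P[(P[:,2]>zl)&(P[:,2]<zh)]
    if len(P)<4: print(name,len(P));return
    print(name,len(P),'min',P.min(0).round(3),'max',P.max(0).round(3),'med',np.median(P,0).round(3))
    r=cv2.minAreaRect((P[:,:2]*1000).astype(np.float32)); print('   rect',np.round(r[0],1),np.round(r[1],1),round(r[2],1))
box(WT,365,410,228,268,.045,.07,'blocktop T')
box(WS,215,265,310,365,.045,.062,'blocktop S')
box(WT,365,412,228,268,.11,.25,'grip T')
box(WS,222,250,280,318,.11,.25,'grip S')
box(WT,275,325,208,255,.115,.14,'rim T')
box(WS,240,290,198,235,.12,.14,'rim S')
box(WT,290,308,222,240,.0,.09,'basket T')
box(WT,190,232,220,262,.004,.02,'trivet T')
box(WS,235,282,174,202,.004,.02,'trivet S')
box(WT,360,385,208,230,.03,.3,'purple')
for nm,u0,u1,v0,v1 in(('rail',230,360,155,185),('lemon',295,322,163,190),('salt',350,368,183,200)): box(WT,u0,u1,v0,v1,.03,.8,nm)
a=cv2.resize(T['p'][200:275,270:420],(800,400),interpolation=2)
b=cv2.resize(S['p'][190:370,205:305],(0,0),fx=1.1,fy=1.1)
cv2.imwrite('pics/c1.png',a[:,:,::-1])
E
```

```text
blocktop T 408 min [ 0.421 -0.307  0.046] max [ 0.497 -0.225  0.068] med [ 0.458 -0.261  0.055]
   rect [ 458.3 -266.6] [70.3 74.7] 7.5
blocktop S 930 min [ 0.423 -0.313  0.045] max [ 0.5   -0.229  0.06 ] med [ 0.461 -0.277  0.053]
   rect [ 461.3 -271.3] [69.6 79.8] 6.0
grip T 86 min [ 0.447 -0.279  0.117] max [ 0.468 -0.255  0.175] med [ 0.459 -0.263  0.168]
   rect [ 457.7 -267.2] [20.5 24.5] 3.2
grip S 268 min [ 0.451 -0.288  0.113] max [ 0.471 -0.26   0.172] med [ 0.461 -0.282  0.157]
   rect [ 460.5 -273.3] [19.9 27.3] 6.8
rim T 194 min [ 0.459 -0.03   0.116] max [0.549 0.063 0.14 ] med [0.505 0.015 0.132]
   rect [504.1  16.6] [89.9 92.6] 0.6
rim S 359 min [ 0.462 -0.04   0.12 ] max [0.553 0.062 0.135] med [0.507 0.007 0.128]
   rect [506.6  11.6] [93.7 93.1] 56.1
basket T 319 min [ 0.481 -0.017  0.002] max [0.538 0.04  0.07 ] med [0.508 0.013 0.02 ]
   rect [509.5  11.6] [56.8 57.5] 0.3
trivet T 947 min [0.408 0.231 0.004] max [0.542 0.367 0.019] med [0.473 0.297 0.008]
   rect [474.5 298.4] [134.1 135.4] 0.6
trivet S 508 min [0.42  0.235 0.004] max [0.527 0.347 0.012] med [0.474 0.288 0.006]
   rect [474.1 290.7] [106.4 107.7] 48.2
purple 84 min [ 0.534 -0.216  0.034] max [ 0.554 -0.193  0.17 ] med [ 0.545 -0.201  0.162]
   rect [ 544.  -204.9] [19.8 23.7] 4.9
rail 2110 min [ 0.583 -0.079  0.03 ] max [0.724 0.236 0.672] med [0.618 0.037 0.624]
   rect [648.1  79.6] [319.7 136.1] 86.7
lemon 399 min [ 0.583 -0.044  0.03 ] max [0.712 0.048 0.627] med [0.653 0.004 0.056]
   rect [642.3   0.8] [ 70.6 141.9] 70.6
salt 156 min [ 0.615 -0.194  0.03 ] max [ 0.654 -0.157  0.093] med [ 0.632 -0.172  0.081]
   rect [ 633.1 -175.9] [38.9 36. ] 71.0
```

View pics/c1.png

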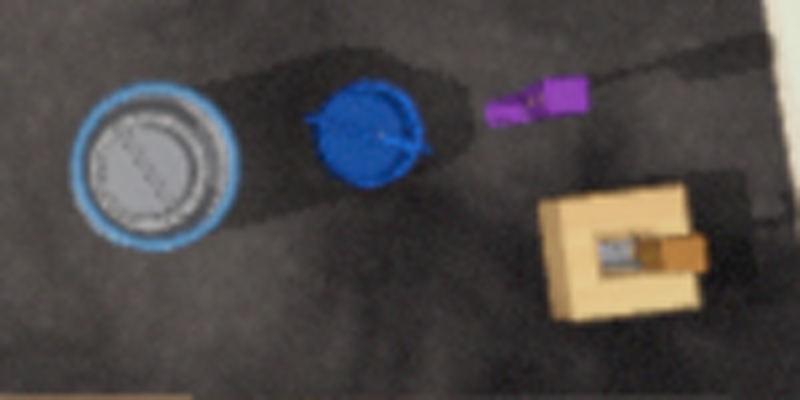

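The crop confirms the hook: brown grip at (685,252) in the pale block, with a purple look-alike at (540,100) and a blue cup at (370,135). The crossbar shows as a diagonal from (130,130) to (165,195), so it lies about 28° from world x. I'll move above the hook.

Emit:
{"fn": "carry_out", "kwargs": {"moves": [{"x": 2.5, "y": -1.65, "z": -0.3}, {"x": 2.5, "y": -1.65, "z": -0.3}, {"x": 2.5, "y": -1.65, "z": -0.3}, {"x": 2.5, "y": -1.65, "z": -0.3}, {"x": 2.5, "y": -1.65, "z": -0.3}, {"x": 2.5, "y": -1.65, "z": -0.3}, {"x": 2.5, "y": -1.65, "z": -0.3}, {"x": 2.5, "y": -1.65, "z": -0.3}, {"x": 2.5, "y": -1.65, "z": -0.3}, {"x": 2.5, "y": -1.65, "z": -0.3}, {"x": 2.5, "y": -1.65, "z": -0.3}, {"x": 2.5, "y": -1.65, "z": -0.3}, {"x": 2.5, "y": -1.65, "z": -0.3}, {"x": 2.5, "y": -1.65, "z": -0.3}, {"x": 2.5, "y": -1.65, "z": -0.3}, {"turn": -6.8}, {"turn": -6.8}, {"turn": -6.8}, {"turn": -6.8}, {"turn": -6.8}]}}

```text
invalid input at $.moves[0]: expected keys fingers, x, y, z, turn
```

Emit:
{"fn": "carry_out", "kwargs": {"moves": [{"turn": -6.8}, {"turn": -6.8}, {"turn": -6.8}, {"turn": -6.8}, {"turn": -6.8}, {"turn": -6.8}, {"turn": -6.8}, {}]}}

```text
invalid input at $.moves[0]: expected keys fingers, x, y, z, turn
```

```bash
python3 - <<'E'
from h import *
p,d,K,V=snap('wrist'); cv2.imwrite('pics/w1.png',p[:,:,::-1]); o=env.get_obs()
R=np.array(o['tool_rot']);print(o['time_s'],o['ee_pos'],R.round(3).tolist(),np.array(o['q']).round(1))
C=-V[:3,:3].T@V[:3,3]; print('cam in tool',R.T@(C-np.array(o['ee_pos'])),(V[:3,:3]@R).round(2).tolist(),K.round(1).tolist())
E
```

```text
0.15 [ 0.15859641 -0.60416571  0.24462382] [[0.967, 0.254, -0.0], [0.254, -0.967, 0.001], [-0.0, -0.001, -1.0]] [71.4 23.6 -0.7 91.5  0.3 65.  -4.7]
cam in tool [ 7.16703820e-02  7.90262453e-05 -1.28276730e-01] [[0.0, 1.0, -0.0], [-0.96, 0.0, -0.28], [-0.28, 0.0, 0.96]] [[328.5, 0.0, 276.1], [0.0, 328.5, 205.3], [0.0, 0.0, 1.0]]
```

View pics/w1.png

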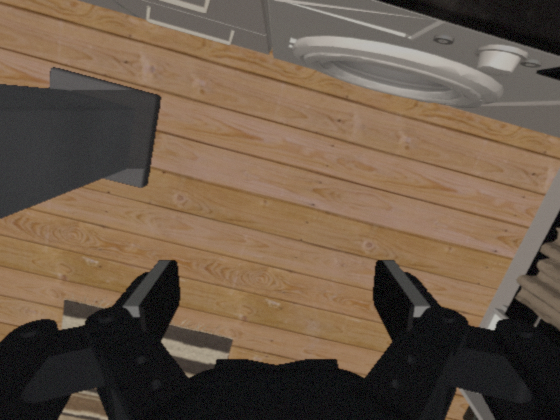

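The wrist view shows only the floor, because all row keys are required and the move was refused. I'll resend it with full rows.

Emit:
{"fn": "carry_out", "kwargs": {"moves": [{"fingers": 0, "turn": 0, "x": 2.5, "y": -1.65, "z": -0.3}, {"fingers": 0, "turn": 0, "x": 2.5, "y": -1.65, "z": -0.3}, {"fingers": 0, "turn": 0, "x": 2.5, "y": -1.65, "z": -0.3}, {"fingers": 0, "turn": 0, "x": 2.5, "y": -1.65, "z": -0.3}, {"fingers": 0, "turn": 0, "x": 2.5, "y": -1.65, "z": -0.3}, {"fingers": 0, "turn": 0, "x": 2.5, "y": -1.65, "z": -0.3}, {"fingers": 0, "turn": 0, "x": 2.5, "y": -1.65, "z": -0.3}, {"fingers": 0, "turn": 0, "x": 2.5, "y": -1.65, "z": -0.3}, {"fingers": 0, "turn": 0, "x": 2.5, "y": -1.65, "z": -0.3}, {"fingers": 0, "turn": 0, "x": 2.5, "y": -1.65, "z": -0.3}, {"fingers": 0, "turn": 0, "x": 2.5, "y": -1.65, "z": -0.3}, {"fingers": 0, "turn": 0, "x": 2.5, "y": -1.65, "z": -0.3}, {"fingers": 0, "turn": 0, "x": 2.5, "y": -1.65, "z": -0.3}, {"fingers": 0, "turn": 0, "x": 2.5, "y": -1.65, "z": -0.3}, {"fingers": 0, "turn": 0, "x": 2.5, "y": -1.65, "z": -0.3}, {"fingers": 0, "x": 0, "y": 0, "z": 0, "turn": -6.8}, {"fingers": 0, "x": 0, "y": 0, "z": 0, "turn": -6.8}, {"fingers": 0, "x": 0, "y": 0, "z": 0, "turn": -6.8}, {"fingers": 0, "x": 0, "y": 0, "z": 0, "turn": -6.8}, {"fingers": 0, "x": 0, "y": 0, "z": 0, "turn": -6.8}]}}

```text
time_s: 1.82
ee_pos: [0.4584, -0.2697, 0.29]
tool_rot: [[0.655, 0.755, -0.001], [0.755, -0.655, 0.0], [-0.0, -0.001, -1.0]]
contact_force: [0.1, 0.6, -0.0]
width: 0.0852
grasp_force: 0.0
```

Emit:
{"fn": "carry_out", "kwargs": {"moves": [{"fingers": 0, "x": 0, "y": 0, "z": 0, "turn": -6.8}, {"fingers": 0, "x": 0, "y": 0, "z": 0, "turn": -6.8}, {"fingers": 0, "x": 0, "y": 0, "z": 0, "turn": -6.8}, {"fingers": 0, "x": 0, "y": 0, "z": 0, "turn": -6.8}, {"fingers": 0, "x": 0, "y": 0, "z": 0, "turn": -6.8}, {"fingers": 0, "x": 0, "y": 0, "z": 0, "turn": -6.8}, {"fingers": 0, "x": 0, "y": 0, "z": 0, "turn": -6.8}, {"fingers": 0, "x": 0, "y": 0, "z": 0, "turn": 0}, {"fingers": 0, "x": 0, "y": 0, "z": 0, "turn": 0}]}}

```text
time_s: 2.57
ee_pos: [0.4584, -0.2699, 0.2901]
tool_rot: [[-0.106, 0.994, -0.0], [0.994, 0.106, 0.0], [0.0, -0.0, -1.0]]
contact_force: [0.7, -1.2, 0.1]
width: 0.0853
grasp_force: 0.0
```

```bash
python3 - <<'E'
from h import *
p,d,K,V=snap('wrist'); cv2.imwrite('pics/w2.png',p[:,:,::-1]); o=env.get_obs()
R=np.array(o['tool_rot']);print(o['time_s'],o['ee_pos'],np.degrees(np.arctan2(R[1,0],R[0,0])),np.array(o['q']).round(1))
W=cloud(d,K,V).reshape(-1,3)
W=W[(abs(W[:,0]-.459)<.07)&(abs(W[:,1]+.27)<.07)]
for n,a,b in(('blk',.05,.06),('grip',.155,.185),('gripall',.11,.19),('strip',.065,.105),('hole',-.01,.045)):
    P=W[(W[:,2]>a)&(W[:,2]<b)]
    if len(P)>5:
        r=cv2.minAreaRect((P[:,:2]*1000).astype(np.float32)); print(n,len(P),P.min(0).round(4),P.max(0).round(4),np.median(P,0).round(3),np.round(r[0],1),np.round(r[1],1),round(r[2],1))
E
```

```text
2.6167 [ 0.45839036 -0.26995376  0.29012271] 96.06150075606459 [ 46.7  14.4 -25.9  99.5   6.7  67.6  25. ]
blk 3004 [ 0.4217 -0.3108  0.05  ] [ 0.4991 -0.2287  0.0576] [ 0.458 -0.261  0.055] [ 460.9 -269.9] [70.1 74.5] 7.0
grip 783 [ 0.4496 -0.2829  0.1551] [ 0.471  -0.2578  0.1721] [ 0.46  -0.268  0.169] [ 460.2 -270.1] [19.4 23.9] 6.2
gripall 966 [ 0.4493 -0.2829  0.1109] [ 0.471  -0.2578  0.1721] [ 0.46  -0.265  0.169] [ 460.3 -270. ] [19.8 23.7] 7.2
strip 21 [ 0.4521 -0.2598  0.0694] [ 0.4546 -0.2593  0.104 ] [ 0.453 -0.26   0.088] [ 453.3 -259.5] [2.4 0.4] 2.6
hole 7765 [ 0.389 -0.34  -0.003] [ 0.529  -0.2001  0.0449] [ 0.452 -0.249 -0.   ] [ 459. -270.] [139.9 140. ] 90.0
```

View pics/w2.png

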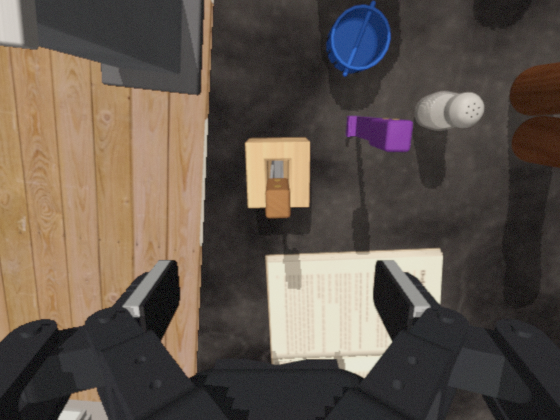

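The wrist view shows the hook grip at (278,200) in the block, with the strip at (278,168). The strip lies at -x, so hook x ≈ tool y and hook y ≈ tool x. I'll descend and grip.

Emit:
{"fn": "carry_out", "kwargs": {"moves": [{"fingers": 0, "x": 0, "y": 0.2, "z": 2.5, "turn": -0.5}, {"fingers": 0, "x": 0, "y": 0, "z": 3, "turn": 0}, {"fingers": 0, "x": 0, "y": 0, "z": 3, "turn": 0}, {"fingers": 0, "x": 0, "y": 0, "z": 3, "turn": 0}, {"fingers": 0, "x": 0, "y": 0, "z": 2, "turn": 0}, {"fingers": 0, "x": 0, "y": 0, "z": 1.5, "turn": 0}, {"fingers": 0.3, "x": 0, "y": 0, "z": 0, "turn": 0}, {"fingers": 0.6, "x": 0, "y": 0, "z": 0, "turn": 0}, {"fingers": 1, "x": 0, "y": 0, "z": 0, "turn": 0}, {"fingers": 1, "x": 0, "y": 0, "z": 0, "turn": 0}, {"fingers": 1, "x": 0, "y": 0, "z": 0, "turn": 0}, {"fingers": 1, "x": 0, "y": 0, "z": 0, "turn": 0}, {"fingers": 1, "x": 0, "y": 0, "z": 0, "turn": 0}, {"fingers": 1, "x": 0, "y": 0, "z": 0, "turn": 0}, {"fingers": 1, "x": 0, "y": 0, "z": 0, "turn": 0}], "squeeze": 100}}

```text
time_s: 3.87
ee_pos: [0.4612, -0.2701, 0.1416]
tool_rot: [[-0.118, 0.993, 0.002], [0.993, 0.118, -0.001], [-0.002, 0.002, -1.0]]
contact_force: [-1.2, 0.3, 7.0]
width: 0.0191
grasp_force: 97.9
```

Emit:
{"fn": "carry_out", "kwargs": {"moves": [{"fingers": 1, "x": 0, "y": 0, "z": -1.0, "turn": 0}, {"fingers": 1, "x": 0, "y": 0, "z": -2, "turn": 0}, {"fingers": 1, "x": 0, "y": 0, "z": -3, "turn": 0}, {"fingers": 1, "x": 0, "y": 0, "z": -3, "turn": 0}, {"fingers": 1, "x": 0, "y": 0, "z": -3, "turn": 0}, {"fingers": 1, "x": 0, "y": 0, "z": -3, "turn": 0}, {"fingers": 1, "x": 0, "y": 0, "z": -2, "turn": 0}, {"fingers": 1, "x": 1.7, "y": 0.2, "z": 0, "turn": 0}, {"fingers": 1, "x": 3, "y": 0.2, "z": 0, "turn": 0}, {"fingers": 1, "x": 3, "y": 0.2, "z": 0, "turn": 0}, {"fingers": 1, "x": 3, "y": 0.2, "z": 0, "turn": 0}, {"fingers": 1, "x": 3, "y": 0.2, "z": 0, "turn": 0}, {"fingers": 1, "x": 3, "y": 0.2, "z": 0, "turn": 0}, {"fingers": 1, "x": 3, "y": 0.2, "z": 0, "turn": 0}, {"fingers": 1, "x": 3, "y": 0.2, "z": 0, "turn": 0}, {"fingers": 1, "x": 2.7, "y": 0.2, "z": 0, "turn": 0}]}}

```text
time_s: 5.2
ee_pos: [0.4476, -0.0133, 0.3111]
tool_rot: [[-0.119, 0.993, 0.001], [0.993, 0.119, -0.0], [-0.0, 0.001, -1.0]]
contact_force: [0.5, -0.1, -1.8]
width: 0.0192
grasp_force: 97.6
```

Emit:
{"fn": "carry_out", "kwargs": {"moves": [{"fingers": 1, "x": 0, "y": 0, "z": 0, "turn": 6.8}, {"fingers": 1, "x": 0, "y": 0, "z": 0, "turn": 6.8}, {"fingers": 1, "x": 0, "y": 0, "z": 0, "turn": 6.8}, {"fingers": 1, "x": 0, "y": 0, "z": 0, "turn": 6.8}, {"fingers": 1, "x": 0, "y": 0, "z": 0, "turn": 6.8}, {"fingers": 1, "x": 0, "y": 0, "z": 0, "turn": 6.8}, {"fingers": 1, "x": 0, "y": 0, "z": 0, "turn": 6.8}, {"fingers": 1, "x": 0, "y": 0, "z": 0, "turn": 6.8}, {"fingers": 1, "x": 0, "y": 0, "z": 0, "turn": 6.8}, {"fingers": 1, "x": 0, "y": 0, "z": 0, "turn": 6.8}, {"fingers": 1, "x": 0, "y": 0, "z": 0, "turn": 0}, {"fingers": 1, "x": 0, "y": 0, "z": 0, "turn": 0}, {"fingers": 1, "x": 0, "y": 0, "z": 0, "turn": 0}]}}

```text
time_s: 6.28
ee_pos: [0.4481, -0.0152, 0.3106]
tool_rot: [[0.874, 0.485, 0.0], [0.485, -0.874, -0.0], [0.0, 0.0, -1.0]]
contact_force: [-0.1, 0.3, -1.1]
width: 0.0183
grasp_force: 97.4
```

```bash
python3 - <<'E'
from h import *
p,d,K,V=snap('wrist'); o=env.get_obs()
R=np.array(o['tool_rot']);e=np.array(o['ee_pos']);print(o['time_s'],e.round(4),np.degrees(np.arctan2(R[1,0],R[0,0])),np.array(o['q']).round(1))
np.savez('w3.npz',p=p,d=d,K=K,V=V,R=R,e=e)
W0=cloud(d,K,V);W=W0.reshape(-1,3)
W=W[(abs(W[:,0]-.506)<.055)&(abs(W[:,1]-.014)<.055)]
for n,a,b in(('rim',.126,.135),('45-60',.042,.055),('basketrim',.055,.064),('floor',.01,.03)):
    P=W[(W[:,2]>a)&(W[:,2]<b)]
    if len(P)>5:
        c,rad=cv2.minEnclosingCircle((P[:,:2]*1000).astype(np.float32)); print(n,len(P),np.median(P,0).round(3),np.round(c,1),round(rad,1))
v,u=[int(x) for x in np.argwhere((abs(W0[:,:,0]-.506)<.004)&(abs(W0[:,:,1]-.014)<.004)).mean(0)]
print(u,v)
h=np.hstack([cv2.resize(p[max(0,v-60):v+60,u-70:u+70],(560,480),interpolation=2)]); 
full=cv2.resize(p,(240,180)); full=np.vstack([full,np.zeros((300,240,3),np.uint8)])
cv2.imwrite('pics/w3.png',np.hstack([h,full])[:,:,::-1])
E
```

```text
6.3333 [ 0.4482 -0.0153  0.3105] 29.00196528065039 [ 26.7   5.1 -32.7 107.5   3.   68.2 -68. ]
rim 2086 [0.511 0.016 0.132] [506.4  13.6] 47.1
45-60 738 [0.507 0.013 0.047] [506.4  13.6] 42.0
basketrim 1298 [0.508 0.015 0.063] [506.4  13.4] 42.1
floor 1534 [0.507 0.013 0.018] [506.4  13.5] 28.0
277 115
```

View pics/w3.png

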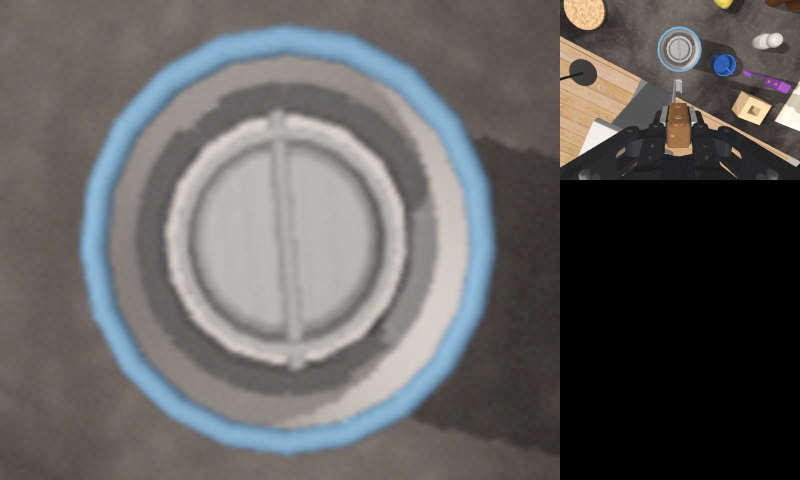

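The canister centre is at (506.4,13.6) mm. In the crop the bar runs from (276,112) to (297,368), clear of the hook. I'll compute its pose and the hook's pose in the hand.

```bash
python3 - <<'E'
from h import *
D=np.load('w3.npz');K,V,R,e=D['K'],D['V'],D['R'],D['e']
C=-V[:3,:3].T@V[:3,3]
def ray(u,v,z):
    r=V[:3,:3].T@np.array([(u-K[0,2])/K[0,0],(v-K[1,2])/K[1,1],1]); return C+r*(z-C[2])/r[2]
a=ray(207+276/4,55+112/4,.0485);b=ray(207+297/4,55+368/4,.0485)
print('ends',a.round(4),b.round(4),'mid',((a+b)/2).round(4),'len',np.linalg.norm(a-b),'dir',np.degrees(np.arctan2(*(a-b)[[1,0]])))
W=cloud(D['d'],K,V).reshape(-1,3); L=(W-e)@R
for lo,hi in((-.03,.0),(.0,.03),(.03,.06),(.06,.09),(.09,.12),(.12,.128),(.128,.135),(.135,.142)):
    s=(abs(L[:,0])<.03)&(abs(L[:,1])<.015)&(L[:,2]>lo)&(L[:,2]<hi); P=L[s]*1000
    if len(P): print(lo,hi,len(P),P.min(0).round(1),P.max(0).round(1),np.median(P,0).round(1))
E
```

```text
ends [0.5355 0.0329 0.0485] [ 0.4766 -0.0068  0.0485] mid [0.5061 0.013  0.0485] len 0.07107631240821784 dir 34.03222632347422
-0.03 0.0 6115 [-12. -15. -30.] [13.2 15.  -0. ] [  8.9   0.1 -26.4]
0.0 0.03 968 [  9.1 -15.    0. ] [12.4 15.  30. ] [11.4 -0.3  7.3]
0.03 0.06 106 [ 5.5 -7.1 30. ] [12.2 -4.1 59.8] [11.5 -5.4 42. ]
0.06 0.09 91 [-6.2 -7.3 60.2] [12.1 -4.2 89.5] [11.5 -5.  68.5]
0.09 0.12 70 [-10.9  -7.4  90.7] [ 12.3  -4.4 118.5] [ 11.4  -4.8 108.4]
0.12 0.128 129 [-12.   -7.  120.1] [ 12.1   6.6 127.7] [  1.7   5.  122.9]
0.128 0.135 288 [-12.1  -7.2 129.1] [ 12.2   6.7 134.9] [  0.4   0.2 133.6]
0.135 0.142 19 [-12.5  -6.4 135.1] [ 11.9   5.9 136.7] [ 11.7  -0.7 135.6]
```

Emit:
{"fn": "carry_out", "kwargs": {"moves": [{"fingers": 1, "x": 0, "y": 0, "z": 0, "turn": -5}, {"fingers": 1, "x": 2.2, "y": -0.2, "z": 0, "turn": 0}, {"fingers": 1, "x": 2.2, "y": -0.2, "z": 0, "turn": 0}, {"fingers": 1, "x": 2.0, "y": 0, "z": 0, "turn": 0}, {"fingers": 1, "x": 0, "y": 0, "z": 0, "turn": 0}, {"fingers": 1, "x": 0, "y": 0, "z": 0, "turn": 0}, {"fingers": 1, "x": 0, "y": 0, "z": 0, "turn": 0}, {"fingers": 1, "x": 0, "y": 0, "z": 0, "turn": 0}]}}

```text
time_s: 7.0
ee_pos: [0.4986, 0.023, 0.3102]
tool_rot: [[0.831, 0.556, -0.0], [0.556, -0.831, -0.001], [-0.001, 0.0, -1.0]]
contact_force: [-0.2, 0.1, -1.1]
width: 0.0189
grasp_force: 97.5
```

Emit:
{"fn": "carry_out", "kwargs": {"moves": [{"fingers": 1, "x": 0, "y": 0, "z": 2, "turn": 0}, {"fingers": 1, "x": 0, "y": 0, "z": 2.5, "turn": 0}, {"fingers": 1, "x": 0, "y": 0, "z": 2.5, "turn": 0}, {"fingers": 1, "x": 0, "y": 0, "z": 2, "turn": 0}, {"fingers": 1, "x": 0, "y": 0, "z": 1, "turn": 0}, {"fingers": 1, "x": 0, "y": 0, "z": 1, "turn": 0}, {"fingers": 1, "x": 0, "y": 0, "z": 1, "turn": 0}, {"fingers": 1, "x": 0, "y": 0, "z": 0.5, "turn": 0}, {"fingers": 1, "x": 0, "y": 0, "z": 0.5, "turn": 0}, {"fingers": 1, "x": 0, "y": 0, "z": 0.5, "turn": 0}, {"fingers": 1, "x": 0, "y": 0, "z": 0.5, "turn": 0}, {"fingers": 1, "x": 0, "y": 0, "z": 0.5, "turn": 0}, {"fingers": 1, "x": 0, "y": 0, "z": 0.3, "turn": 0}, {"fingers": 1, "x": 0, "y": 0, "z": 0, "turn": 0}, {"fingers": 1, "x": 0, "y": 0, "z": 0, "turn": 0}]}}

```text
time_s: 8.25
ee_pos: [0.4992, 0.0237, 0.1622]
tool_rot: [[0.831, 0.557, -0.0], [0.557, -0.831, 0.0], [-0.0, -0.0, -1.0]]
contact_force: [-0.2, -0.6, -2.0]
width: 0.0192
grasp_force: 97.6
```

Emit:
{"fn": "carry_out", "kwargs": {"moves": [{"fingers": 1, "x": 0, "y": 0.4, "z": 0, "turn": 0}, {"fingers": 1, "x": 0, "y": 0.4, "z": 0, "turn": 0}, {"fingers": 1, "x": 0, "y": 0.45, "z": 0, "turn": 0}, {"fingers": 1, "x": 0, "y": 0, "z": 0, "turn": 0}, {"fingers": 1, "x": 0, "y": 0, "z": 0, "turn": 0}, {"fingers": 1, "x": 0, "y": 0, "z": -0.5, "turn": 0}, {"fingers": 1, "x": 0, "y": 0, "z": -0.5, "turn": 0}, {"fingers": 1, "x": 0, "y": 0, "z": -0.5, "turn": 0}, {"fingers": 1, "x": 0, "y": 0, "z": 0, "turn": 0}, {"fingers": 1, "x": 0, "y": 0, "z": 0, "turn": 0}, {"fingers": 1, "x": 0, "y": 0, "z": 0, "turn": 0}]}}

```text
time_s: 9.17
ee_pos: [0.5062, 0.0132, 0.1774]
tool_rot: [[0.831, 0.557, 0.0], [0.557, -0.831, -0.0], [0.0, 0.0, -1.0]]
contact_force: [-0.6, 0.2, -1.9]
width: 0.0188
grasp_force: 97.6
```

Emit:
{"fn": "carry_out", "kwargs": {"moves": [{"fingers": 1, "x": 0, "y": 0, "z": -0.2, "turn": 0}, {"fingers": 1, "x": 0, "y": 0, "z": -0.2, "turn": 0}, {"fingers": 1, "x": 0, "y": 0, "z": 0, "turn": 0}, {"fingers": 1, "x": 0, "y": 0, "z": 0, "turn": 0}, {"fingers": 1, "x": 0, "y": 0, "z": 0, "turn": 0}]}}

```text
time_s: 9.58
ee_pos: [0.506, 0.0132, 0.1811]
tool_rot: [[0.831, 0.556, -0.0], [0.556, -0.831, -0.0], [-0.0, -0.0, -1.0]]
contact_force: [-0.5, -0.3, -4.2]
width: 0.0187
grasp_force: 97.6
```

```bash
cat > st.py <<'E'
from h import *
o=env.get_obs();R=np.array(o['tool_rot']);print(o['time_s'],np.round(o['ee_pos'],4),'yaw',round(np.degrees(np.arctan2(R[1,0],R[0,0])),2),'F',np.round(o['contact_force'],2),'M',np.round(o['torque'],3),np.round(o['q'][6],1))
E
python3 st.py
```

```text
9.5833 [0.506  0.0132 0.1811] yaw 33.81 F [-0.47 -0.28 -4.16] M [ 0.002  0.037 -0.023] -75.3
```

The basket is on the hook: its weight of about 2.3 N shows. I'll lower the squeeze to 30 N so the grip acts as a torque limiter. The first 18° are certainly free; after that I'll feel for the stop in small steps.

Emit:
{"fn": "carry_out", "kwargs": {"moves": [{"fingers": 1, "x": 0, "y": 0, "z": 0, "turn": 0}, {"fingers": 1, "x": 0, "y": 0, "z": 0, "turn": -2}, {"fingers": 1, "x": 0, "y": 0, "z": 0, "turn": -2}, {"fingers": 1, "x": 0, "y": 0, "z": 0, "turn": -2}, {"fingers": 1, "x": 0, "y": 0, "z": 0, "turn": -2}, {"fingers": 1, "x": 0, "y": 0, "z": 0, "turn": -2}, {"fingers": 1, "x": 0, "y": 0, "z": 0, "turn": -2}, {"fingers": 1, "x": 0, "y": 0, "z": 0, "turn": -2}, {"fingers": 1, "x": 0, "y": 0, "z": 0, "turn": -2}, {"fingers": 1, "x": 0, "y": 0, "z": 0, "turn": -2}, {"fingers": 1, "x": 0, "y": 0, "z": 0, "turn": 0}, {"fingers": 1, "x": 0, "y": 0, "z": 0, "turn": 0}], "squeeze": 30}}

```text
time_s: 10.58
ee_pos: [0.5061, 0.0132, 0.1812]
tool_rot: [[0.619, 0.785, -0.0], [0.785, -0.619, 0.0], [-0.0, -0.0, -1.0]]
contact_force: [-0.2, -0.9, -3.6]
width: 0.0187
grasp_force: 97.4
```

```bash
python3 st.py
```

```text
10.5833 [0.5061 0.0132 0.1812] yaw 51.74 F [-0.24 -0.85 -3.64] M [-0.011 -0.022 -0.005] -59.0
```

Emit:
{"fn": "carry_out", "kwargs": {"moves": [{"fingers": 1, "x": 0, "y": 0, "z": 0, "turn": -1}, {"fingers": 1, "x": 0, "y": 0, "z": 0, "turn": -1}, {"fingers": 1, "x": 0, "y": 0, "z": 0, "turn": 0}]}}

```text
time_s: 10.83
ee_pos: [0.5062, 0.0133, 0.1813]
tool_rot: [[0.589, 0.808, -0.0], [0.808, -0.589, -0.0], [-0.0, -0.0, -1.0]]
contact_force: [0.3, -0.6, -3.4]
width: 0.0187
grasp_force: 97.4
```

```bash
python3 st.py
```

```text
10.8333 [0.5062 0.0133 0.1813] yaw 53.89 F [ 0.29 -0.57 -3.37] M [-0.021 -0.032 -0.029] -57.0
```

Emit:
{"fn": "carry_out", "kwargs": {"moves": [{"fingers": 1, "x": 0, "y": 0, "z": 0, "turn": -1}, {"fingers": 1, "x": 0, "y": 0, "z": 0, "turn": -1}, {"fingers": 1, "x": 0, "y": 0, "z": 0, "turn": 0}]}}

```text
time_s: 11.08
ee_pos: [0.5062, 0.0132, 0.1813]
tool_rot: [[0.561, 0.828, -0.0], [0.828, -0.561, -0.0], [-0.0, -0.0, -1.0]]
contact_force: [0.0, 0.0, -3.6]
width: 0.0189
grasp_force: 97.4
```

```bash
python3 st.py
```

```text
11.0833 [0.5062 0.0132 0.1813] yaw 55.9 F [ 0.01  0.02 -3.6 ] M [ 0.007  0.041 -0.044] -55.2
```

Emit:
{"fn": "carry_out", "kwargs": {"moves": [{"fingers": 1, "x": 0, "y": 0, "z": 0, "turn": -1}, {"fingers": 1, "x": 0, "y": 0, "z": 0, "turn": -1}, {"fingers": 1, "x": 0, "y": 0, "z": 0, "turn": 0}]}}

```text
time_s: 11.33
ee_pos: [0.5062, 0.0132, 0.1813]
tool_rot: [[0.531, 0.847, 0.0], [0.847, -0.531, -0.0], [-0.0, 0.0, -1.0]]
contact_force: [0.3, 0.3, -3.3]
width: 0.0191
grasp_force: 97.4
```

```bash
python3 st.py
```

```text
11.3333 [0.5062 0.0132 0.1813] yaw 57.9 F [ 0.26  0.3  -3.31] M [-0.02  -0.022  0.004] -53.4
```

Emit:
{"fn": "carry_out", "kwargs": {"moves": [{"fingers": 1, "x": 0, "y": 0, "z": 0, "turn": -1}, {"fingers": 1, "x": 0, "y": 0, "z": 0, "turn": -1}, {"fingers": 1, "x": 0, "y": 0, "z": 0, "turn": 0}]}}

```text
time_s: 11.58
ee_pos: [0.5062, 0.0132, 0.1813]
tool_rot: [[0.501, 0.865, -0.0], [0.865, -0.501, -0.0], [-0.0, -0.0, -1.0]]
contact_force: [0.0, 0.2, -2.9]
width: 0.0188
grasp_force: 97.4
```

```bash
python3 st.py
```

```text
11.5833 [0.5062 0.0132 0.1813] yaw 59.91 F [ 0.    0.18 -2.92] M [0.004 0.012 0.005] -51.6
```

Emit:
{"fn": "carry_out", "kwargs": {"moves": [{"fingers": 1, "x": 0, "y": 0, "z": 0, "turn": -1}, {"fingers": 1, "x": 0, "y": 0, "z": 0, "turn": -1}, {"fingers": 1, "x": 0, "y": 0, "z": 0, "turn": 0}]}}

```text
time_s: 11.83
ee_pos: [0.5062, 0.0132, 0.1813]
tool_rot: [[0.471, 0.882, 0.0], [0.882, -0.471, -0.0], [0.0, 0.0, -1.0]]
contact_force: [0.4, 0.3, -2.8]
width: 0.0193
grasp_force: 97.4
```

```bash
python3 st.py
```

```text
11.8333 [0.5062 0.0132 0.1813] yaw 61.91 F [ 0.38  0.26 -2.83] M [-0.044  0.032  0.089] -49.7
```

Emit:
{"fn": "carry_out", "kwargs": {"moves": [{"fingers": 1, "x": 0, "y": 0, "z": 0, "turn": -1}, {"fingers": 1, "x": 0, "y": 0, "z": 0, "turn": -1}, {"fingers": 1, "x": 0, "y": 0, "z": 0, "turn": 0}]}}

```text
time_s: 12.08
ee_pos: [0.5062, 0.0132, 0.1813]
tool_rot: [[0.44, 0.898, -0.0], [0.898, -0.44, 0.0], [0.0, -0.0, -1.0]]
contact_force: [-0.6, 0.4, -4.0]
width: 0.0189
grasp_force: 97.4
```

```bash
python3 st.py
```

```text
12.0833 [0.5062 0.0132 0.1813] yaw 63.9 F [-0.56  0.42 -3.96] M [ 0.02  -0.04   0.049] -47.9
```

Emit:
{"fn": "carry_out", "kwargs": {"moves": [{"fingers": 1, "x": 0, "y": 0, "z": 0, "turn": -1}, {"fingers": 1, "x": 0, "y": 0, "z": 0, "turn": -1}, {"fingers": 1, "x": 0, "y": 0, "z": 0, "turn": 0}]}}

```text
time_s: 12.33
ee_pos: [0.5062, 0.0132, 0.1813]
tool_rot: [[0.408, 0.913, -0.0], [0.913, -0.408, -0.0], [-0.0, 0.0, -1.0]]
contact_force: [0.3, -0.4, -3.5]
width: 0.0189
grasp_force: 97.4
```

```bash
python3 st.py
```

```text
12.3333 [0.5062 0.0132 0.1813] yaw 65.91 F [ 0.31 -0.45 -3.51] M [-0.022 -0.045 -0.051] -46.1
```

Emit:
{"fn": "carry_out", "kwargs": {"moves": [{"fingers": 1, "x": 0, "y": 0, "z": 0, "turn": -1}, {"fingers": 1, "x": 0, "y": 0, "z": 0, "turn": -1}, {"fingers": 1, "x": 0, "y": 0, "z": 0, "turn": 0}]}}

```text
time_s: 12.58
ee_pos: [0.5062, 0.0132, 0.1813]
tool_rot: [[0.376, 0.927, 0.0], [0.927, -0.376, -0.0], [-0.0, 0.0, -1.0]]
contact_force: [0.5, -0.0, -2.5]
width: 0.0192
grasp_force: 97.4
```

```bash
python3 st.py
```

```text
12.5833 [0.5062 0.0132 0.1813] yaw 67.91 F [ 0.54 -0.05 -2.53] M [-0.038 -0.022  0.04 ] -44.3
```

Emit:
{"fn": "carry_out", "kwargs": {"moves": [{"fingers": 1, "x": 0, "y": 0, "z": 0, "turn": -1}, {"fingers": 1, "x": 0, "y": 0, "z": 0, "turn": -1}, {"fingers": 1, "x": 0, "y": 0, "z": 0, "turn": 0}]}}

```text
time_s: 12.83
ee_pos: [0.5062, 0.0132, 0.1813]
tool_rot: [[0.344, 0.939, -0.0], [0.939, -0.344, 0.0], [-0.0, -0.0, -1.0]]
contact_force: [0.0, 0.3, -4.1]
width: 0.0192
grasp_force: 97.4
```

```bash
python3 st.py
```

```text
12.8333 [0.5062 0.0132 0.1813] yaw 69.9 F [ 0.03  0.3  -4.09] M [ 0.055 -0.011  0.036] -42.5
```

Emit:
{"fn": "carry_out", "kwargs": {"moves": [{"fingers": 1, "x": 0, "y": 0, "z": 0, "turn": -1}, {"fingers": 1, "x": 0, "y": 0, "z": 0, "turn": -1}, {"fingers": 1, "x": 0, "y": 0, "z": 0, "turn": 0}]}}

```text
time_s: 13.08
ee_pos: [0.5062, 0.0132, 0.1813]
tool_rot: [[0.311, 0.951, -0.0], [0.951, -0.311, 0.0], [0.0, -0.0, -1.0]]
contact_force: [0.9, 0.4, -3.1]
width: 0.0193
grasp_force: 97.4
```

```bash
python3 st.py
```

```text
13.0833 [0.5062 0.0132 0.1813] yaw 71.91 F [ 0.88  0.36 -3.12] M [-0.029 -0.029 -0.08 ] -40.7
```

Emit:
{"fn": "carry_out", "kwargs": {"moves": [{"fingers": 1, "x": 0, "y": 0, "z": 0, "turn": -1}, {"fingers": 1, "x": 0, "y": 0, "z": 0, "turn": 0}]}}

```text
time_s: 13.25
ee_pos: [0.5062, 0.0133, 0.1813]
tool_rot: [[0.294, 0.956, 0.0], [0.956, -0.294, 0.0], [0.0, 0.0, -1.0]]
contact_force: [0.1, 1.1, -3.9]
width: 0.0189
grasp_force: 97.4
```

```bash
python3 st.py
```

```text
13.25 [0.5062 0.0133 0.1813] yaw 72.89 F [ 0.12  1.15 -3.86] M [0.01  0.039 0.001] -39.8
```

Emit:
{"fn": "carry_out", "kwargs": {"moves": [{"fingers": 1, "x": 0, "y": 0, "z": 0, "turn": -1}, {"fingers": 1, "x": 0, "y": 0, "z": 0, "turn": 0}]}}

```text
time_s: 13.42
ee_pos: [0.5062, 0.0132, 0.1813]
tool_rot: [[0.277, 0.961, -0.0], [0.961, -0.277, -0.0], [-0.0, -0.0, -1.0]]
contact_force: [0.0, 1.1, -2.5]
width: 0.0187
grasp_force: 97.4
```

```bash
python3 st.py
```

```text
13.4167 [0.5062 0.0132 0.1813] yaw 73.9 F [ 0.03  1.09 -2.49] M [ 0.024 -0.029 -0.001] -38.9
```

Emit:
{"fn": "carry_out", "kwargs": {"moves": [{"fingers": 1, "x": 0, "y": 0, "z": 0, "turn": -1}, {"fingers": 1, "x": 0, "y": 0, "z": 0, "turn": -1}, {"fingers": 1, "x": 0, "y": 0, "z": 0, "turn": 0}]}}

```text
time_s: 13.67
ee_pos: [0.5062, 0.0133, 0.1813]
tool_rot: [[0.243, 0.97, 0.0], [0.97, -0.243, -0.0], [-0.0, 0.0, -1.0]]
contact_force: [-0.4, -0.3, -4.0]
width: 0.0187
grasp_force: 97.4
```

```bash
python3 st.py
```

```text
13.6667 [0.5062 0.0133 0.1813] yaw 75.91 F [-0.45 -0.27 -4.05] M [ 0.055  0.008 -0.086] -37.1
```

Emit:
{"fn": "carry_out", "kwargs": {"moves": [{"fingers": 1, "x": 0, "y": 0, "z": 0, "turn": -1}, {"fingers": 1, "x": 0, "y": 0, "z": 0, "turn": -1}, {"fingers": 1, "x": 0, "y": 0, "z": 0, "turn": 0}]}}

```text
time_s: 13.92
ee_pos: [0.5063, 0.0132, 0.1813]
tool_rot: [[0.21, 0.978, 0.0], [0.978, -0.21, -0.0], [-0.0, 0.0, -1.0]]
contact_force: [0.1, -0.5, -3.0]
width: 0.0192
grasp_force: 97.4
```

```bash
python3 st.py
```

```text
13.9167 [0.5063 0.0132 0.1813] yaw 77.9 F [ 0.1  -0.5  -3.02] M [-0.007 -0.09  -0.022] -35.3
```

Emit:
{"fn": "carry_out", "kwargs": {"moves": [{"fingers": 1, "x": 0, "y": 0, "z": 0, "turn": -1}, {"fingers": 1, "x": 0, "y": 0, "z": 0, "turn": -1}, {"fingers": 1, "x": 0, "y": 0, "z": 0, "turn": 0}]}}

```text
time_s: 14.17
ee_pos: [0.5063, 0.0132, 0.1813]
tool_rot: [[0.175, 0.984, 0.0], [0.984, -0.175, 0.0], [0.0, 0.0, -1.0]]
contact_force: [1.2, -0.2, -3.1]
width: 0.0188
grasp_force: 97.4
```

```bash
python3 st.py
```

```text
14.1667 [0.5063 0.0132 0.1813] yaw 79.89 F [ 1.18 -0.25 -3.1 ] M [-0.039 -0.211 -0.119] -33.5
```

Emit:
{"fn": "carry_out", "kwargs": {"moves": [{"fingers": 1, "x": 0, "y": 0, "z": 0, "turn": -1}, {"fingers": 1, "x": 0, "y": 0, "z": 0, "turn": -1}, {"fingers": 1, "x": 0, "y": 0, "z": 0, "turn": 0}]}}

```text
time_s: 14.42
ee_pos: [0.5063, 0.0132, 0.1813]
tool_rot: [[0.141, 0.99, 0.0], [0.99, -0.141, 0.0], [0.0, 0.0, -1.0]]
contact_force: [1.1, -0.4, -3.2]
width: 0.0189
grasp_force: 97.4
```

```bash
python3 st.py
```

```text
14.4167 [0.5063 0.0132 0.1813] yaw 81.89 F [ 1.08 -0.44 -3.23] M [-0.012 -0.24  -0.189] -31.7
```

Resistance is building: Mz is -0.19 and My is -0.24. I'll confirm in 1–2° steps.

Emit:
{"fn": "carry_out", "kwargs": {"moves": [{"fingers": 1, "x": 0, "y": 0, "z": 0, "turn": -1}, {"fingers": 1, "x": 0, "y": 0, "z": 0, "turn": -1}, {"fingers": 1, "x": 0, "y": 0, "z": 0, "turn": 0}]}}

```text
time_s: 14.67
ee_pos: [0.5063, 0.0132, 0.1813]
tool_rot: [[0.107, 0.994, 0.0], [0.994, -0.107, 0.0], [0.0, 0.0, -1.0]]
contact_force: [0.3, -0.0, -3.4]
width: 0.0188
grasp_force: 97.4
```

```bash
python3 st.py
```

```text
14.6667 [0.5063 0.0132 0.1813] yaw 83.88 F [ 0.33 -0.05 -3.36] M [-0.017 -0.296 -0.35 ] -29.9
```

The stop is felt: Mz is -0.35 Nm and rising steeply. I'll ease off 1° and lift slowly while watching Fz.

Emit:
{"fn": "carry_out", "kwargs": {"moves": [{"fingers": 1, "x": 0, "y": 0, "z": 0, "turn": 1}, {"fingers": 1, "x": 0, "y": 0, "z": -0.2, "turn": 0}, {"fingers": 1, "x": 0, "y": 0, "z": -0.2, "turn": 0}, {"fingers": 1, "x": 0, "y": 0, "z": 0, "turn": 0}]}}

```text
time_s: 15.0
ee_pos: [0.5062, 0.013, 0.1857]
tool_rot: [[0.125, 0.992, -0.0], [0.992, -0.125, -0.001], [-0.001, 0.0, -1.0]]
contact_force: [0.2, -1.3, 0.0]
width: 0.0193
grasp_force: 97.7
```

```bash
python3 st.py
```

```text
15.0 [0.5062 0.013  0.1857] yaw 82.81 F [ 0.2  -1.27  0.02] M [-0.362  0.12  -0.233] -30.7
```

Emit:
{"fn": "carry_out", "kwargs": {"moves": [{"fingers": 1, "x": 0, "y": 0, "z": -0.1, "turn": 0}, {"fingers": 1, "x": 0, "y": 0, "z": -0.1, "turn": 0}, {"fingers": 1, "x": 0, "y": 0, "z": 0, "turn": 0}]}}

```text
time_s: 15.25
ee_pos: [0.5062, 0.013, 0.1875]
tool_rot: [[0.125, 0.992, -0.0], [0.992, -0.125, -0.0], [-0.0, 0.0, -1.0]]
contact_force: [-0.8, -1.3, -4.4]
width: 0.0185
grasp_force: 97.3
```

```bash
python3 st.py
```

```text
15.25 [0.5062 0.013  0.1875] yaw 82.81 F [-0.78 -1.33 -4.36] M [-0.37  -0.041 -0.192] -30.5
```

Emit:
{"fn": "carry_out", "kwargs": {"moves": [{"fingers": 1, "x": 0, "y": 0, "z": -0.1, "turn": 0}, {"fingers": 1, "x": 0, "y": 0, "z": 0, "turn": 0}]}}

```text
time_s: 15.42
ee_pos: [0.5062, 0.0131, 0.1884]
tool_rot: [[0.125, 0.992, -0.0], [0.992, -0.125, -0.0], [-0.0, -0.0, -1.0]]
contact_force: [0.5, -1.7, -2.7]
width: 0.0191
grasp_force: 97.4
```

```bash
python3 st.py
```

```text
15.4167 [0.5062 0.0131 0.1884] yaw 82.81 F [ 0.47 -1.67 -2.68] M [-0.448 -0.034 -0.221] -30.5
```

Emit:
{"fn": "carry_out", "kwargs": {"moves": [{"fingers": 1, "x": 0, "y": 0, "z": -0.1, "turn": 0}, {"fingers": 1, "x": 0, "y": 0, "z": 0, "turn": 0}]}}

```text
time_s: 15.58
ee_pos: [0.5062, 0.0132, 0.1894]
tool_rot: [[0.125, 0.992, -0.0], [0.992, -0.125, -0.0], [-0.0, -0.0, -1.0]]
contact_force: [-0.1, -1.8, -3.5]
width: 0.0191
grasp_force: 97.4
```

```bash
python3 st.py
```

```text
15.5833 [0.5062 0.0132 0.1894] yaw 82.81 F [-0.07 -1.82 -3.46] M [-0.395 -0.059 -0.241] -30.4
```

Emit:
{"fn": "carry_out", "kwargs": {"moves": [{"fingers": 1, "x": 0, "y": 0, "z": -0.2, "turn": 0}, {"fingers": 1, "x": 0, "y": 0, "z": -0.2, "turn": 0}, {"fingers": 1, "x": 0, "y": 0, "z": 0, "turn": 0}]}}

```text
time_s: 15.83
ee_pos: [0.5063, 0.0133, 0.1938]
tool_rot: [[0.125, 0.992, 0.0], [0.992, -0.125, -0.0], [-0.0, 0.0, -1.0]]
contact_force: [0.3, -1.1, -0.7]
width: 0.0186
grasp_force: 97.7
```

```bash
python3 st.py
```

```text
15.8333 [0.5063 0.0133 0.1938] yaw 82.81 F [ 0.33 -1.14 -0.73] M [-0.35   0.253 -0.243] -30.1
```

Emit:
{"fn": "carry_out", "kwargs": {"moves": [{"fingers": 1, "x": 0, "y": 0, "z": -0.2, "turn": 0}, {"fingers": 1, "x": 0, "y": 0, "z": -0.2, "turn": 0}, {"fingers": 1, "x": 0, "y": 0, "z": 0, "turn": 0}]}}

```text
time_s: 16.08
ee_pos: [0.5065, 0.0137, 0.1979]
tool_rot: [[0.124, 0.992, 0.001], [0.992, -0.124, 0.0], [0.0, 0.001, -1.0]]
contact_force: [0.3, 0.5, -3.3]
width: 0.0189
grasp_force: 97.4
```

```bash
python3 st.py
```

```text
16.0833 [0.5065 0.0137 0.1979] yaw 82.86 F [ 0.26  0.46 -3.28] M [-0.005 -0.024 -0.017] -29.9
```

The basket is free: the moments are back to zero, with only its weight hanging. I'll draw it straight up.

Emit:
{"fn": "carry_out", "kwargs": {"moves": [{"fingers": 1, "x": 0, "y": 0, "z": -0.3, "turn": 0}, {"fingers": 1, "x": 0, "y": 0, "z": -0.5, "turn": 0}, {"fingers": 1, "x": 0, "y": 0, "z": -0.8, "turn": 0}, {"fingers": 1, "x": 0, "y": 0, "z": -1, "turn": 0}, {"fingers": 1, "x": 0, "y": 0, "z": -1, "turn": 0}, {"fingers": 1, "x": 0, "y": 0, "z": -1, "turn": 0}, {"fingers": 1, "x": 0, "y": 0, "z": -1, "turn": 0}, {"fingers": 1, "x": 0, "y": 0, "z": -1, "turn": 0}, {"fingers": 1, "x": 0, "y": 0, "z": -1, "turn": 0}, {"fingers": 1, "x": 0, "y": 0, "z": -1, "turn": 0}, {"fingers": 1, "x": 0, "y": 0, "z": -1, "turn": 0}, {"fingers": 1, "x": 0, "y": 0, "z": -1, "turn": 0}, {"fingers": 1, "x": 0, "y": 0, "z": -1, "turn": 0}, {"fingers": 1, "x": 0, "y": 0, "z": -1, "turn": 0}, {"fingers": 1, "x": 0, "y": 0, "z": -0.6, "turn": 0}, {"fingers": 1, "x": 0, "y": 0, "z": -0.3, "turn": 0}, {"fingers": 1, "x": 0, "y": 0, "z": 0, "turn": 0}, {"fingers": 1, "x": 0, "y": 0, "z": 0, "turn": 0}]}}

```text
time_s: 17.58
ee_pos: [0.5061, 0.0132, 0.332]
tool_rot: [[0.125, 0.992, -0.0], [0.992, -0.125, -0.0], [-0.0, -0.0, -1.0]]
contact_force: [-0.4, -0.2, -3.2]
width: 0.0191
grasp_force: 97.5
```

```bash
python3 st.py; python3 - <<'E'
from h import *
p,d,K,V=snap('wrist');p2,d2,K2,V2=snap('side')
cv2.imwrite('pics/l1.png',np.hstack([cv2.resize(p,(440,330)),cv2.resize(p2[150:370,160:400],(360,330))])[:,:,::-1])
W=cloud(d,K,V).reshape(-1,3)
s=(abs(W[:,0]-.506)<.06)&(abs(W[:,1]-.014)<.06)&(W[:,2]>.14)&(W[:,2]<.24);P=W[s]
print(len(P),P.min(0).round(3),P.max(0).round(3),np.histogram(P[:,2],10,(.14,.24))[0])
E
```

```text
17.5833 [0.5061 0.0132 0.332 ] yaw 82.81 F [-0.42 -0.17 -3.2 ] M [ 0.022 -0.014 -0.061] -23.4
4663 [ 0.476 -0.02   0.168] [0.537 0.051 0.239] [   0    0  286 1711  337  516 1541  237   21   14]
```

View pics/l1.png

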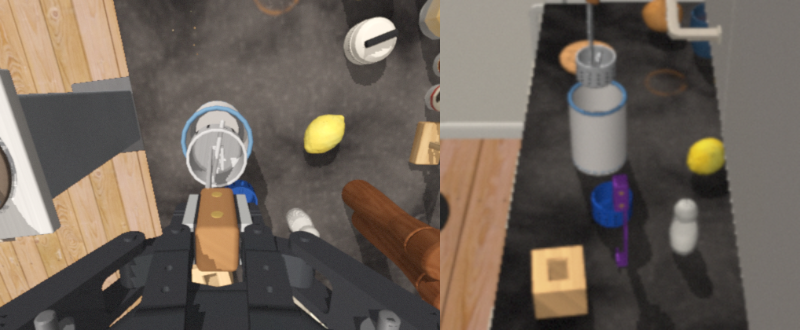

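The basket hangs clear above the rim at (215,157) in the wrist view and (597,65) in the side view. I'll carry it to the trivet.

Emit:
{"fn": "carry_out", "kwargs": {"moves": [{"fingers": 1, "x": 1.1, "y": -0.27, "z": 0, "turn": 0}, {"fingers": 1, "x": 2, "y": -0.48, "z": 0, "turn": 0}, {"fingers": 1, "x": 2.5, "y": -0.6, "z": 0, "turn": 0}, {"fingers": 1, "x": 2.8, "y": -0.68, "z": 0, "turn": 0}, {"fingers": 1, "x": 2.8, "y": -0.68, "z": 0, "turn": 0}, {"fingers": 1, "x": 2.8, "y": -0.68, "z": 0, "turn": 0}, {"fingers": 1, "x": 2.8, "y": -0.68, "z": 0, "turn": 0}, {"fingers": 1, "x": 2.8, "y": -0.68, "z": 0, "turn": 0}, {"fingers": 1, "x": 2.8, "y": -0.68, "z": 0, "turn": 0}, {"fingers": 1, "x": 2.4, "y": -0.58, "z": 0, "turn": 0}, {"fingers": 1, "x": 1.7, "y": -0.41, "z": 0, "turn": 0}, {"fingers": 1, "x": 0.9, "y": -0.22, "z": 0, "turn": 0}, {"fingers": 1, "x": 0, "y": 0, "z": 0, "turn": 0}, {"fingers": 1, "x": 0, "y": 0, "z": 0, "turn": 0}, {"fingers": 1, "x": 0, "y": 0, "z": 0, "turn": 0}, {"fingers": 1, "x": 0, "y": 0, "z": 0, "turn": 0}]}}

```text
time_s: 19.02
ee_pos: [0.4752, 0.2918, 0.3321]
tool_rot: [[0.127, 0.992, 0.0], [0.992, -0.127, -0.001], [-0.001, 0.0, -1.0]]
contact_force: [-0.4, -0.5, -3.3]
width: 0.0192
grasp_force: 97.4
```

Emit:
{"fn": "carry_out", "kwargs": {"moves": [{"fingers": 1, "x": 0, "y": 0, "z": 0.6, "turn": 0}, {"fingers": 1, "x": 0, "y": 0, "z": 1.2, "turn": 0}, {"fingers": 1, "x": 0, "y": 0, "z": 1.5, "turn": 0}, {"fingers": 1, "x": 0, "y": 0, "z": 1.5, "turn": 0}, {"fingers": 1, "x": 0, "y": 0, "z": 1.5, "turn": 0}, {"fingers": 1, "x": 0, "y": 0, "z": 1.5, "turn": 0}, {"fingers": 1, "x": 0, "y": 0, "z": 1.5, "turn": 0}, {"fingers": 1, "x": 0, "y": 0, "z": 1.5, "turn": 0}, {"fingers": 1, "x": 0, "y": 0, "z": 1.2, "turn": 0}, {"fingers": 1, "x": 0, "y": 0, "z": 1, "turn": 0}, {"fingers": 1, "x": 0, "y": 0, "z": 0.6, "turn": 0}, {"fingers": 1, "x": 0, "y": 0, "z": 0.4, "turn": 0}, {"fingers": 1, "x": 0, "y": 0, "z": 0.2, "turn": 0}, {"fingers": 1, "x": 0, "y": 0, "z": 0, "turn": 0}, {"fingers": 1, "x": 0, "y": 0, "z": 0, "turn": 0}, {"fingers": 1, "x": 0, "y": 0, "z": 0, "turn": 0}, {"fingers": 1, "x": 0, "y": 0, "z": 0, "turn": 0}, {"fingers": 1, "x": 0, "y": 0, "z": 0, "turn": 0}]}}

```text
time_s: 20.52
ee_pos: [0.4747, 0.2935, 0.1907]
tool_rot: [[0.125, 0.992, 0.001], [0.992, -0.125, 0.0], [0.0, 0.001, -1.0]]
contact_force: [0.7, 0.5, -3.4]
width: 0.0191
grasp_force: 97.4
```

```bash
python3 st.py; python3 - <<'E'
from h import *
p,d,K,V=snap('wrist')
W=cloud(d,K,V).reshape(-1,3)
print('bask')
for lo,hi in ((.005,.013),(.056,.066)):
    s=(abs(W[:,0]-.474)<.08)&(abs(W[:,1]-.293)<.08)&(W[:,2]>lo)&(W[:,2]<hi);P=W[s]
    c,r=cv2.minEnclosingCircle((P[:,:2]*1000).astype(np.float32));print(len(P),c,r)
E
```

```text
20.5167 [0.4747 0.2935 0.1907] yaw 82.81 F [ 0.72  0.51 -3.44] M [-0.009  0.036  0.002] -64.5
bask
4820 (474.30499267578125, 294.4220886230469) 54.93357849121094
997 (475.6942138671875, 296.08123779296875) 36.650386810302734
```

Emit:
{"fn": "carry_out", "kwargs": {"moves": [{"fingers": 1, "x": 0, "y": 0, "z": 0.4, "turn": 0}, {"fingers": 1, "x": 0, "y": 0, "z": 0.4, "turn": 0}, {"fingers": 1, "x": 0, "y": 0, "z": 0.4, "turn": 0}, {"fingers": 1, "x": 0, "y": 0, "z": 0.2, "turn": 0}, {"fingers": 1, "x": 0, "y": 0, "z": 0.1, "turn": 0}, {"fingers": 1, "x": 0, "y": 0, "z": 0.1, "turn": 0}, {"fingers": 1, "x": 0, "y": 0, "z": 0.1, "turn": 0}, {"fingers": 1, "x": 0, "y": 0, "z": 0.1, "turn": 0}, {"fingers": 1, "x": 0, "y": 0, "z": 0.1, "turn": 0}, {"fingers": 1, "x": 0, "y": 0, "z": 0.1, "turn": 0}, {"fingers": 1, "x": 0, "y": 0, "z": 0.1, "turn": 0}, {"fingers": 1, "x": 0, "y": 0, "z": 0, "turn": 0}, {"fingers": 1, "x": 0, "y": 0, "z": 0, "turn": 0}]}}

```text
time_s: 21.65
ee_pos: [0.4747, 0.2934, 0.1694]
tool_rot: [[0.125, 0.992, 0.0], [0.992, -0.125, 0.0], [0.0, 0.0, -1.0]]
contact_force: [-0.1, -0.1, -1.3]
width: 0.019
grasp_force: 97.4
```

```bash
python3 st.py; python3 - <<'E'
from h import *
p,d,K,V=snap('wrist'); np.savez('w5.npz',p=p,d=d,K=K,V=V)
W=cloud(d,K,V);m=(abs(W[:,:,0]-.474)<.05)&(abs(W[:,:,1]-.293)<.05)&(W[:,:,2]>.03)&(W[:,:,2]<.07)
v,u=np.argwhere(m).mean(0).astype(int);print(u,v)
cv2.imwrite('pics/t1.png',cv2.resize(p[max(0,v-60):v+60,u-75:u+75],(750,600),interpolation=2)[:,:,::-1])
E
```

```text
21.65 [0.4747 0.2934 0.1694] yaw 82.81 F [-0.08 -0.06 -1.29] M [ 0.026  0.015 -0.075] -65.7
276 200
```

View pics/t1.png

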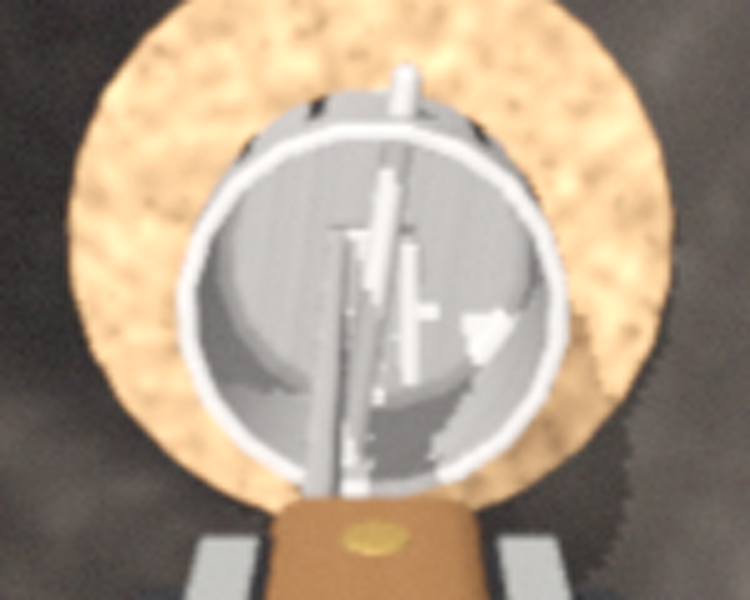

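The basket stands upright on the cork. The bar runs from (405,75) to about (355,470), turned roughly 7° clockwise relative to the hook. I'll turn the hook to match, lower it, back it off and raise it.

Emit:
{"fn": "carry_out", "kwargs": {"moves": [{"fingers": 1, "x": 0, "y": 0, "z": 0, "turn": 2.5}, {"fingers": 1, "x": 0, "y": 0, "z": 0, "turn": 2.5}, {"fingers": 1, "x": 0, "y": 0, "z": 0, "turn": 2}, {"fingers": 1, "x": 0, "y": 0, "z": 0.3, "turn": 0}, {"fingers": 1, "x": 0, "y": 0, "z": 0.4, "turn": 0}, {"fingers": 1, "x": 0, "y": 0, "z": 0.4, "turn": 0}, {"fingers": 1, "x": 0, "y": 0, "z": 0.4, "turn": 0}, {"fingers": 1, "x": 0, "y": 0, "z": 0, "turn": 0}, {"fingers": 1, "x": 0, "y": 0, "z": 0, "turn": 0}, {"fingers": 1, "x": 0, "y": 0, "z": 0, "turn": 0}]}}

```text
time_s: 22.53
ee_pos: [0.4746, 0.2934, 0.1542]
tool_rot: [[0.245, 0.97, -0.0], [0.97, -0.245, 0.0], [-0.0, -0.0, -1.0]]
contact_force: [0.1, -1.0, -1.2]
width: 0.0189
grasp_force: 97.5
```

```bash
python3 st.py; python3 - <<'E'
from h import *
p,d,K,V=snap('wrist')
W=cloud(d,K,V).reshape(-1,3);o=env.get_obs();L=(W-np.array(o['ee_pos']))@np.array(o['tool_rot'])
zt=.1545
for n,lo,hi in(('rim',.048,.056),('out',.036,.046)):
    s=(abs(W[:,0]-.474)<.05)&(abs(W[:,1]-.293)<.05)&(W[:,2]>lo)&(W[:,2]<hi);P=L[s]*1000
    c,r=cv2.minEnclosingCircle(P[:,:2].astype(np.float32));print(n,len(P),np.round(c,1),round(r,1))
# ear beyond cup: tool x > 31
s=(abs(L[:,1])<.02)&(L[:,0]>.033)&(L[:,0]<.042)&(W[:,2]>.03)&(W[:,2]<.05);P=L[s]*1000;print('ear',len(P),np.median(P,0).round(1) if len(P) else '')
E
```

```text
22.5333 [0.4746 0.2934 0.1542] yaw 75.83 F [ 0.1  -1.05 -1.23] M [-0.001  0.059 -0.019] -72.6
rim 858 [ 0.7 -0.2] 30.9
out 1043 [5.8 1.3] 33.6
ear 60 [ 36.2   0.9 111.5]
```

Emit:
{"fn": "carry_out", "kwargs": {"moves": [{"fingers": 1, "x": 0, "y": -0.4, "z": 0, "turn": 0}, {"fingers": 1, "x": 0, "y": -0.4, "z": 0, "turn": 0}, {"fingers": 1, "x": 0, "y": -0.46, "z": 0, "turn": 0}, {"fingers": 1, "x": 0, "y": 0, "z": 0, "turn": 0}, {"fingers": 1, "x": 0, "y": 0, "z": 0, "turn": 0}, {"fingers": 1, "x": 0, "y": 0, "z": -0.5, "turn": 0}, {"fingers": 1, "x": 0, "y": 0, "z": -0.5, "turn": 0}, {"fingers": 1, "x": 0, "y": 0, "z": -0.5, "turn": 0}, {"fingers": 1, "x": 0, "y": 0, "z": -0.5, "turn": 0}, {"fingers": 1, "x": 0, "y": 0, "z": 0, "turn": 0}]}}

```text
time_s: 23.42
ee_pos: [0.463, 0.2969, 0.1757]
tool_rot: [[0.245, 0.969, 0.002], [0.969, -0.245, 0.001], [0.001, 0.001, -1.0]]
contact_force: [1.1, -0.1, -1.3]
width: 0.019
grasp_force: 97.5
```

```bash
python3 st.py; python3 - <<'E'
from h import *
p,d,K,V=snap('wrist')
W=cloud(d,K,V).reshape(-1,3)
s=(abs(W[:,0]-.474)<.05)&(abs(W[:,1]-.293)<.05)&(W[:,2]>.046)&(W[:,2]<.056);P=W[s]*1000
c,r=cv2.minEnclosingCircle(P[:,:2].astype(np.float32));print(len(P),np.round(c,1),round(r,1),P[:,2].max())
E
```

```text
23.4167 [0.463  0.2969 0.1757] yaw 75.8 F [ 1.1  -0.06 -1.33] M [ 0.055 -0.005  0.041] -72.4
1049 [474.6 294.3] 30.9 55.4996114265748
```

Unhooked, and the basket stays at (474.6,294.3) on the cork. I'll rise, turn and return to the block.

Emit:
{"fn": "carry_out", "kwargs": {"moves": [{"fingers": 1, "x": 0, "y": 0, "z": -1, "turn": 0}, {"fingers": 1, "x": 0, "y": 0, "z": -2, "turn": 0}, {"fingers": 1, "x": 0, "y": 0, "z": -2.5, "turn": 0}, {"fingers": 1, "x": 0, "y": 0, "z": -2.5, "turn": -5.3}, {"fingers": 1, "x": 0, "y": 0, "z": -2.5, "turn": -5.3}, {"fingers": 1, "x": 0, "y": 0, "z": -2.5, "turn": -5.3}, {"fingers": 1, "x": 0, "y": 0, "z": -1.5, "turn": -5.3}, {"fingers": 1, "x": 0, "y": 0, "z": 0, "turn": 0}]}}

```text
time_s: 24.13
ee_pos: [0.4631, 0.2977, 0.3231]
tool_rot: [[-0.127, 0.992, 0.004], [0.992, 0.127, 0.003], [0.002, 0.005, -1.0]]
contact_force: [1.0, -0.8, -0.6]
width: 0.0189
grasp_force: 97.8
```

Emit:
{"fn": "carry_out", "kwargs": {"moves": [{"fingers": 1, "x": -3.1, "y": -0.4, "z": 0, "turn": 0}, {"fingers": 1, "x": -3.1, "y": -0.4, "z": 0, "turn": 0}, {"fingers": 1, "x": -3.1, "y": -0.4, "z": 0, "turn": 0}, {"fingers": 1, "x": -3.1, "y": -0.4, "z": 0, "turn": 0}, {"fingers": 1, "x": -3.1, "y": -0.4, "z": 0, "turn": 0}, {"fingers": 1, "x": -3.1, "y": -0.4, "z": 0, "turn": 0}, {"fingers": 1, "x": -3.1, "y": -0.4, "z": 0, "turn": 0}, {"fingers": 1, "x": -3.1, "y": -0.4, "z": 0, "turn": 0}, {"fingers": 1, "x": -3.1, "y": -0.4, "z": 0, "turn": 0}, {"fingers": 1, "x": -3.1, "y": -0.4, "z": 0, "turn": 0}, {"fingers": 1, "x": -3.1, "y": -0.4, "z": 0, "turn": 0}, {"fingers": 1, "x": -3.1, "y": -0.4, "z": 0, "turn": 0}, {"fingers": 1, "x": -3.1, "y": -0.4, "z": 0, "turn": 0}, {"fingers": 1, "x": -3.1, "y": -0.4, "z": 0, "turn": 0}, {"fingers": 1, "x": -3.1, "y": -0.4, "z": 0, "turn": 0}, {"fingers": 1, "x": -3.1, "y": -0.4, "z": 0, "turn": 0}, {"fingers": 1, "x": -3.1, "y": -0.4, "z": 0, "turn": 0}, {"fingers": 1, "x": -3.1, "y": -0.4, "z": 0, "turn": 0}, {"fingers": 1, "x": 0, "y": 0, "z": 0, "turn": 0}, {"fingers": 1, "x": 0, "y": 0, "z": 0, "turn": 0}]}}

```text
time_s: 25.8
ee_pos: [0.458, -0.2679, 0.3179]
tool_rot: [[-0.116, 0.993, -0.002], [0.993, 0.116, 0.002], [0.002, -0.002, -1.0]]
contact_force: [0.1, 0.3, -1.1]
width: 0.0191
grasp_force: 97.8
```

```bash
python3 st.py; python3 - <<'E'
from h import *
p,d,K,V=snap('wrist');o=env.get_obs();R=np.array(o['tool_rot']);e=np.array(o['ee_pos'])
W=cloud(d,K,V).reshape(-1,3);L=(W-e)@R*1000
s=(abs(W[:,0]-.461)<.06)&(abs(W[:,1]+.27)<.06)&(W[:,2]>.05)&(W[:,2]<.06)
r=cv2.minAreaRect((W[s][:,:2]*1000).astype(np.float32));print('block',np.round(r[0],1),np.round(r[1],1),r[2])
for lo,hi in((60,110),(120,128),(128,140)):
    P=L[(abs(L[:,0])<25)&(abs(L[:,1])<15)&(L[:,2]>lo)&(L[:,2]<hi)]
    if len(P):print(lo,P.min(0).round(1),P.max(0).round(1))
E
```

```text
25.8 [ 0.458  -0.2679  0.3179] yaw 96.66 F [ 0.1   0.35 -1.11] M [ 0.073 -0.006 -0.032] 22.3
block [ 460.9 -269.7] [70.2 73.8] 6.780637264251709
60 [-13.   -7.9  60.1] [ 10.3  -4.9 109.8]
120 [-13.8  -7.6 121.1] [ 10.1   5.9 127.8]
128 [-13.4  -7.8 128. ] [ 10.    6.1 137.6]
```

Emit:
{"fn": "carry_out", "kwargs": {"moves": [{"fingers": 1, "x": -0.2, "y": 0.3, "z": 0, "turn": 0}, {"fingers": 1, "x": 0, "y": 0, "z": 0, "turn": 0}, {"fingers": 1, "x": 0, "y": 0, "z": 0, "turn": 0}, {"fingers": 1, "x": 0, "y": 0, "z": 0, "turn": 0}, {"fingers": 1, "x": 0, "y": 0, "z": 0, "turn": 0}]}}

```text
time_s: 26.27
ee_pos: [0.4624, -0.2672, 0.3194]
tool_rot: [[-0.123, 0.992, 0.0], [0.992, 0.123, -0.0], [-0.0, 0.0, -1.0]]
contact_force: [-0.2, 0.1, -0.7]
width: 0.0187
grasp_force: 97.8
```

```bash
python3 st.py; python3 - <<'E'
from h import *
p,d,K,V=snap('wrist');o=env.get_obs();R=np.array(o['tool_rot']);e=np.array(o['ee_pos'])
W=cloud(d,K,V).reshape(-1,3);L=(W-e)@R*1000
for lo,hi in((60,110),(120,128),(128,140)):
    P=L[(abs(L[:,0])<25)&(abs(L[:,1])<15)&(L[:,2]>lo)&(L[:,2]<hi)]
    if len(P):print(lo,P.min(0).round(1),P.max(0).round(1))
b=R.T@(np.array([.4609,-.2697,0])-e)*1000; print('block centre in tool',b[:2].round(1))
E
```

```text
26.2667 [ 0.4624 -0.2672  0.3194] yaw 97.06 F [-0.22  0.12 -0.67] M [0.007 0.004 0.014] 22.2
60 [-11.4  -7.2  61.4] [ 11.9  -4.1 109.9]
120 [-12.3  -6.8 120.3] [ 11.9   6.8 127.9]
128 [-11.5  -7.1 128.2] [ 12.    6.8 136.9]
block centre in tool [-2.  -1.8]
```

Emit:
{"fn": "carry_out", "kwargs": {"moves": [{"fingers": 1, "x": -0.2, "y": -0.16, "z": 0, "turn": 0}, {"fingers": 1, "x": 0, "y": 0, "z": 2, "turn": 0}, {"fingers": 1, "x": 0, "y": 0, "z": 2.5, "turn": 0}, {"fingers": 1, "x": 0, "y": 0, "z": 2.5, "turn": 0}, {"fingers": 1, "x": 0, "y": 0, "z": 2, "turn": 0}, {"fingers": 1, "x": 0, "y": 0, "z": 1.5, "turn": 0}, {"fingers": 1, "x": 0, "y": 0, "z": 1, "turn": 0}, {"fingers": 1, "x": 0, "y": 0, "z": 1, "turn": 0}, {"fingers": 1, "x": 0, "y": 0, "z": 1, "turn": 0}, {"fingers": 1, "x": 0, "y": 0, "z": 1, "turn": 0}, {"fingers": 1, "x": 0, "y": 0, "z": 1, "turn": 0}, {"fingers": 1, "x": 0, "y": 0, "z": 0.8, "turn": 0}, {"fingers": 1, "x": 0, "y": 0, "z": 0.6, "turn": 0}, {"fingers": 1, "x": 0, "y": 0, "z": 0.3, "turn": 0}, {"fingers": 1, "x": 0, "y": 0, "z": 0, "turn": 0}, {"fingers": 1, "x": 0, "y": 0, "z": 0, "turn": 0}]}}

```text
time_s: 27.65
ee_pos: [0.4611, -0.2699, 0.1474]
tool_rot: [[-0.122, 0.992, 0.0], [0.992, 0.122, -0.0], [-0.0, 0.0, -1.0]]
contact_force: [0.1, 0.0, -1.5]
width: 0.0189
grasp_force: 97.8
```

```bash
python3 st.py
```

```text
27.65 [ 0.4611 -0.2699  0.1474] yaw 97.02 F [ 0.15  0.03 -1.49] M [-0.02  -0.018 -0.042] 15.0
```

Emit:
{"fn": "carry_out", "kwargs": {"moves": [{"fingers": 1, "x": 0, "y": 0, "z": 0.2, "turn": 0}, {"fingers": 1, "x": 0, "y": 0, "z": 0.2, "turn": 0}, {"fingers": 1, "x": 0, "y": 0, "z": 0.1, "turn": 0}, {"fingers": 1, "x": 0, "y": 0, "z": 0.1, "turn": 0}, {"fingers": 1, "x": 0, "y": 0, "z": 0, "turn": 0}, {"fingers": 0.7, "x": 0, "y": 0, "z": 0, "turn": 0}, {"fingers": 0.5, "x": 0, "y": 0, "z": 0, "turn": 0}, {"fingers": 0.2, "x": 0, "y": 0, "z": 0, "turn": 0}, {"fingers": 0, "x": 0, "y": 0, "z": 0, "turn": 0}, {"fingers": 0, "x": 0, "y": 0, "z": 0, "turn": 0}, {"fingers": 0, "x": 0, "y": 0, "z": 0, "turn": 0}, {"fingers": 0, "x": 0, "y": 0, "z": 0, "turn": 0}, {"fingers": 0, "x": 0, "y": 0, "z": 0, "turn": 0}]}}

```text
time_s: 28.73
ee_pos: [0.4609, -0.27, 0.1413]
tool_rot: [[-0.122, 0.993, 0.0], [0.993, 0.122, -0.0], [-0.0, 0.0, -1.0]]
contact_force: [0.6, 0.5, -0.3]
width: 0.0855
grasp_force: 0.0
```

Emit:
{"fn": "carry_out", "kwargs": {"moves": [{"fingers": 0, "x": 0, "y": 0, "z": -1, "turn": 0}, {"fingers": 0, "x": 0, "y": 0, "z": -2, "turn": 0}, {"fingers": 0, "x": 0, "y": 0, "z": -3, "turn": 0}, {"fingers": 0, "x": 0, "y": 0, "z": -3, "turn": 0}, {"fingers": 0, "x": 0, "y": 0, "z": -3, "turn": 0}, {"fingers": 0, "x": 0, "y": 0, "z": -3, "turn": 0}, {"fingers": 0, "x": 0, "y": 0, "z": -2, "turn": 0}, {"fingers": 0, "x": 0, "y": 0, "z": 0, "turn": 0}, {"fingers": 0, "x": 0, "y": 0, "z": 0, "turn": 0}, {"fingers": 0, "x": 0, "y": 0, "z": 0, "turn": 0}]}}

```text
time_s: 29.57
ee_pos: [0.4605, -0.2698, 0.3111]
tool_rot: [[-0.122, 0.993, -0.001], [0.993, 0.122, -0.0], [0.0, -0.001, -1.0]]
contact_force: [-0.5, 0.4, -0.6]
width: 0.0849
grasp_force: 0.0
```

```bash
python3 st.py; python3 - <<'E'
from h import *
p,d,K,V=snap('wrist');p2,d2,_,_=snap('side')
W=cloud(d,K,V).reshape(-1,3)
s=(abs(W[:,0]-.461)<.06)&(abs(W[:,1]+.27)<.06)&(W[:,2]>.1)&(W[:,2]<.19);P=W[s]
r=cv2.minAreaRect((P[:,:2]*1000).astype(np.float32));print(P[:,2].max(),np.round(r[0],1),np.round(r[1],1),r[2])
cv2.imwrite('pics/f.png',np.hstack([cv2.resize(p,(400,300)),cv2.resize(p2[140:370,160:400],(400,383))[:300*1]]) [:,:,::-1]) if 0 else cv2.imwrite('pics/f.png',np.vstack([cv2.resize(p2[140:365,160:400],(640,600))])[:,:,::-1])
E
```

```text
29.5667 [ 0.4605 -0.2698  0.3111] yaw 97.01 F [-0.48  0.4  -0.61] M [-0.052 -0.018  0.078] 22.2
0.17206396753901124 [ 461.2 -269.6] [20.  23.4] 6.3129143714904785
```

View pics/f.png

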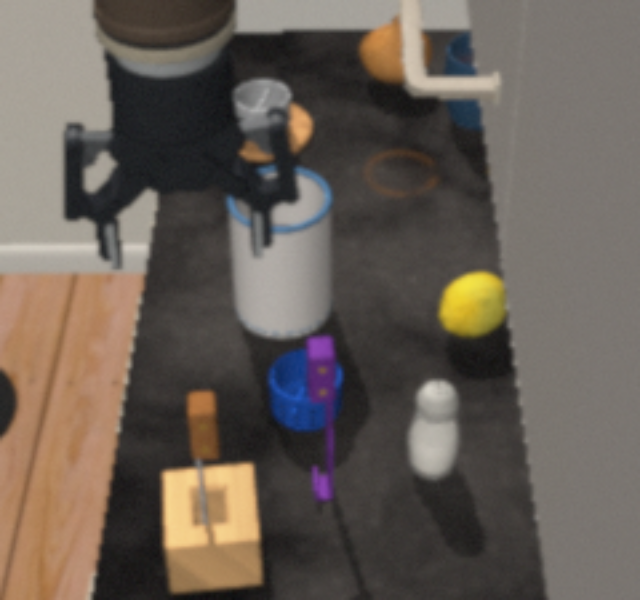

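The hook stands upright in its block at (203,430), with its top at 172 mm as at the start. The basket stands on the trivet at (262,105). The lemon, onion and salt shaker have not been moved. I'll hand the job in.

```bash
python3 -c "
from rig import workorder; print(workorder.hand_in())"
```

```text
the job is handed in; nothing more can be done
None
```

I handed the job in after about 30 s of robot time: the basket was turned to its stop, lifted out without forcing and set upright on the trivet, and the hook is back in its block. The hand-in returned no verdict.

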